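# Clear plaster chips off an optics dry box and crack its sealed lid open

## Robot

A 7-joint arm with a two-finger parallel gripper is mounted at the origin on the work surface. World frame = base frame: x ahead of the robot, y to its left, z up, the work surface at z = 0. Lengths are in m, angles in rad, forces in N, time in s.
With the tool pointing down it reaches from about 0.4 to 0.9 m from the base axis. Payload 5.5 kg.
Tool frame: the origin (TCP) lies midway between the tips of the shut fingers; the grasp point (between the pads) lies 19 mm behind it (manip.grip_depth is the distance from the TCP to the grasp point, in m); z points along the fingers, x is the direction in which the jaws open and shut, and the axes are right-handed (so a half turn about z gives the same grasp; the last joint's range is limited). The gripper opens to 92 mm and grips with 3 to 60 N. Pads are 19 mm wide; open, the fingers measure 130 mm over their backs; the gripper's body (75 mm by 190 mm) begins 47 mm behind the grasp point.
Start: joints at [-0.891, 0.501, -0.427, 1.55, 0.221, 1.138, -0.21], TCP at [0.263, 0.594, 0.227] pointing down, gripper open.
Joint ranges: [-2.88, 2.88], [-0.31, 2.03], [-1.54, 1.56], [0.2, 2.42], [-1.41, 4.55], [0.19, 2.02], [-2.57, 2.57]. Speed limits (rad/s): [2.57, 2.57, 3.14, 3.14, 3.14, 3.14, 3.14].

## Interface

Orientations are given as a unit quaternion [x, y, z, w].
In Python, from bench import manip, effector, viewer gives the robot as it stands. Calls block until the motion is done:
- manip.move_pose(position, orientation): joint-space move of the TCP to a pose.
- manip.servo_line(position, ori=None, vel=0.15): straight line of the TCP; ori=None keeps the orientation; vel is the mean speed in m/s.
- manip.movej(angles): joint-space move.
- effector.open_jaws() and effector.close(f_grip=None): open the fingers fully, or close them until they stop; f_grip is the grip in N (None keeps the last).
- manip.sleep(seconds).
- manip.solve_ik(position, orientation): joint angles nearest the present ones, or None.
- viewer.get_image(name): name is "scene" or "top" or "wrist"; returns the picture (384x512x3 uint8, red, green, blue); there is no depth.
- viewer.get_calibration(name): a dict with "vfov" (degrees; the focal length in pixels is half the picture's height over the tangent of half this angle, whatever the lens; pixels are square), "cx", "cy" (the principal point, pixels), "eye" and "attitude" of the camera in the world. Camera axes: x right, y down, z forward; pixel columns grow to the right and rows downward; lengths in m; the calibration is good to about 2 mm. A picture is of the moment at which its call begins: read the wrist's pose just before it. get_calibration takes no time and is no camera call; for the wrist camera it gives the pose at the moment of the call.
A pose or a line that the arm cannot do raises manip.PlanningError and nothing moves.
- manip.hand_in(): hands the job in, once; it reports no verdict.
Readings, each from a call of its own:
- manip.current_clock(): time.
- manip.current_q(): joint angles.
- manip.current_joint_velocities(): joint speeds.
- manip.current_tau(): joint torques, N m.
- manip.current_tool_pos(): TCP position.
- manip.current_tcp_rot(): TCP orientation.
- manip.current_force(): force on the tool from outside, world axes, zero at the start.
- manip.current_wrist_torque(): the same for the moment, N m.
- manip.current_finger_gap(): finger opening in m.
Only numpy, scipy, OpenCV 4.12 (cv2) and the standard library are available. Lean on these libraries where they do the work, as an engineer would, in place of code of your own. Each camera call takes 0.05 s, during which the arm holds its last target.

## Task

Plaster chips have fallen on the lid of the optics dry box: take the scraper block and wipe all three off the lid into the blue catch tray (never touch the chips with the gripper), then stand the scraper upright on the desk, clear of box and trays, and let go of it. Then take the lid's steel bar, pull until the sticky seal gives, without letting the lid fly up (its front edge must never rise past about 70 mm), and finish while still holding the lid slightly and steadily open, its front edge about 35 mm up, by your grip alone. Leave everything else on the desk where it is.

Things in the scene. Friction and masses are not known exactly. Their poses are not given: they have to be found in the camera images.
- dry_box: Dark dry box for optics, fixed to the desk, 200 (x) x 210 (y) x 78 mm high without its lid. Origin: centre of its underside, on the desk. Its x axis points to the hinge side (away from the robot), z up, y to its left.
- lid (a joint): Flat graphite lid, 200 (box x) x 220 (box y) x 12 mm, 0.4 kg; closed, its top is 90 mm above the desk, centred on the box. Value: opening in rad, 0 closed; front edge (robot side) 200 mm from the hinge: 35 mm up is 0.175. The seal holds to 10 to 18 N up at the bar, gives within 10 mm of rise; then only the weight is left (2 N). Let go, it drops to under 15 mm ajar.
- lid_handle (a point): Middle of the lid's steel pull bar: a round horizontal bar 12 mm thick along the box's y, 90 mm free length between two arms, in front of the lid (robot side). Its axis is 40 mm in front of the lid's front edge, 240 mm from the hinge, and 84 mm above the desk when closed, nothing beneath it. Moves with the lid.
- lid_hinge (a point): Middle of the lid's hinge line, at the top of the box's far wall: 100 mm along box x from the box's centre, 78 mm above the desk. The hinge runs along the box's y.
- catch_tray: Blue open tray, fixed, 180 (x) x 150 (y) x 30 mm high, walls and floor 4 mm. Stands against either the left or the right side of the box, same yaw, a 5 mm gap from the lid's side edge, its centre 190 mm from the box's centre along the box's y. Origin: centre of its underside.
- cap_tray: Grey tray of the same size, fixed, on the other side of the box; holds two lens caps. Not for chips. Origin: centre of its underside.
- chip_a: Loose white plaster chip on the lid, about 26 x 20 x 13 mm, 12 g. Origin: centre of its underside.
- chip_b: Second plaster chip, same size and kind.
- chip_c: Third plaster chip, same size and kind. All three lie within 70 mm (box x) and 65 mm (box y) of the lid's centre, edges included.
- scraper: Scraper block, 130 g, standing on the desk: orange and black base 150 (x) x 30 (y) x 18 mm, its bottom flat rubber; on it a wooden grip 90 (x) x 26 (y) mm rising from 18 to 60 mm above the underside. Origin: centre of its underside; x along its length. Either left or right of the robot's front.
- stapler: Bystander: grey stapler, 130 x 34 x 40 mm, in the scraper's mirror place. Origin: centre of underside.
- lens_cap_a: Bystander: black lens cap, 52 mm across, 12 mm high, in the grey tray.
- lens_cap_b: Bystander: a second such lens cap in the grey tray.
- pen_mug: Bystander: white mug, 80 mm across, 95 mm high, to the left.
- radio: Bystander: black two-way radio in its charger, 70 x 80 mm foot, 185 mm high, to the right.
- travel_plug: Bystander: red 55 mm travel plug block, to the left.
Mind the look-alikes: they are no part of the job. Several things look just like the catch_tray: the one meant starts farthest from the robot's base.

How it is judged:
On the way, in this order (a step that is already met when the one before it is completed fails the run):
1. all three chips lie in the blue catch tray (x of chip_a in the frame of catch_tray between -0.088 and 0.088 m and y of chip_a in the frame of catch_tray between -0.073 and 0.073 m and z of each of chip_a, chip_b, chip_c in the frame of catch_tray below 0.028 m and x of chip_b in the frame of catch_tray between -0.088 and 0.088 m and y of chip_b in the frame of catch_tray between -0.073 and 0.073 m and x of chip_c in the frame of catch_tray between -0.088 and 0.088 m and y of chip_c in the frame of catch_tray between -0.073 and 0.073 m), for 0.2 s.
2. the scraper stands upright on the desk, released, clear of box and trays (height (world z) of scraper below 0.01 m and angle between scraper's own z axis and vertical below 0.15 rad and linear speed of scraper below 0.03 m/s and contact force between the fingers and scraper below 0.05 N and contact force between scraper and dry_box below 0.05 N and contact force between scraper and catch_tray below 0.05 N and contact force between scraper and cap_tray below 0.05 N), for 0.2 s.
3. the lid has broken free of its seal, pulled by the gripper (value of joint lid above 0.08 rad and contact force between the fingers and lid above 0.5 N), for 0.1 s.
At the end, for the whole second after the job is handed in: Chips inside the blue tray; scraper upright (8 degrees) at rest on the desk, not touched by gripper, box or trays; lid still, open 0.10 to 0.26 rad (front edge about 20 to 52 mm up), carried by the fingers (over 0.5 N) and propped by nothing else (all of step 1 and all of step 2 and value of joint lid between 0.1 and 0.26 rad and velocity of joint lid between -0.05 and 0.05 rad/s and contact force between the fingers and lid above 0.5 N and contact force between lid and chip_a below 0.05 N and contact force between lid and chip_b below 0.05 N and contact force between lid and chip_c below 0.05 N and contact force between lid and scraper below 0.05 N and contact force between lid and lens_cap_a below 0.05 N and contact force between lid and lens_cap_b below 0.05 N and contact force between lid and stapler below 0.05 N and contact force between lid and pen_mug below 0.05 N and contact force between lid and radio below 0.05 N and contact force between lid and travel_plug below 0.05 N); the arm keeps its last pose, push and grip.
It fails at once if the lid flies open past 0.40 rad (front edge about 78 mm up) (value of joint lid above 0.4 rad).
It fails at once if the gripper or arm touches a chip (contact force between any of the fingers, the arm and chip_a above 0.3 N or contact force between any of the fingers, the arm and chip_b above 0.3 N or contact force between any of the fingers, the arm and chip_c above 0.3 N).
It fails at once if a bystander is displaced by more than 30 mm (distance of any of lens_cap_a, lens_cap_b, stapler, pen_mug, radio, travel_plug from where it was at the start of the episode above 0.03 m).
It also fails if it takes over 72 s, if anything falls off the work surface, if the arm or the gripper's body presses on something with over 40 N, if the wrist force passes 120 N, or if a joint passes its speed limit or range.

## Working session

There is one attempt and no reset: what is moved stays moved. The work goes in short steps, each a Python script; the robot and the scene stay as the last script left them, time stands still between calls to the robot, and variables do not carry over. Pictures are saved under pics/ and viewed, and the job is handed in when it is done.

```bash
ls; mkdir -p pics
python3 - <<'E'
from bench import manip, effector, viewer
import cv2
for n in ["scene","top","wrist"]:
    im=viewer.get_image(n); cv2.imwrite(f"pics/{n}0.png",im[:,:,::-1])
    print(n,viewer.get_calibration(n))
print(manip.current_clock(),manip.current_tcp_rot(),manip.current_force(), manip.grip_depth)
E
```

```text
pics
scene {'vfov': 43.536287703263675, 'cx': 250.74017589445032, 'cy': 193.81209697526896, 'eye': array([1.14961073, 0.4856288 , 1.41934022]), 'attitude': array([ 0.42658759,  0.86555102, -0.23846679, -0.10944429])}
top {'vfov': 50.54795122595971, 'cx': 253.07966318584727, 'cy': 187.99336533360432, 'eye': array([ 0.39440693, -0.01965797,  1.47660582]), 'attitude': array([ 0.71299896, -0.69862321,  0.0370972 , -0.04671075])}
wrist {'vfov': 65.71313657920075, 'cx': 256.830835882858, 'cy': 196.24488288543856, 'eye': array([0.18777474, 0.62832729, 0.38296156]), 'attitude': array([0.82743501, 0.53985608, 0.0836901 , 0.13001033])}
0.15 [ 8.38096013e-01  5.45522251e-01 -6.35205311e-04  3.78231764e-04] [-0.08805058 -0.52911649  0.13329642] 0.0188
```

View pics/top0.png

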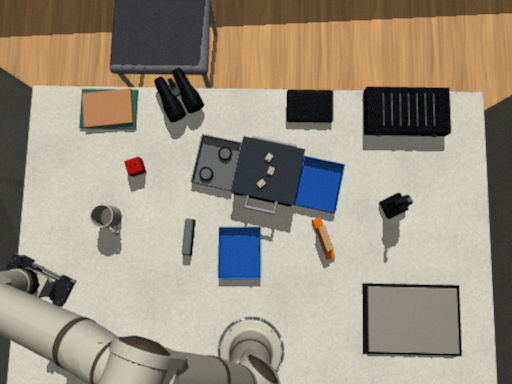

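View pics/scene0.png

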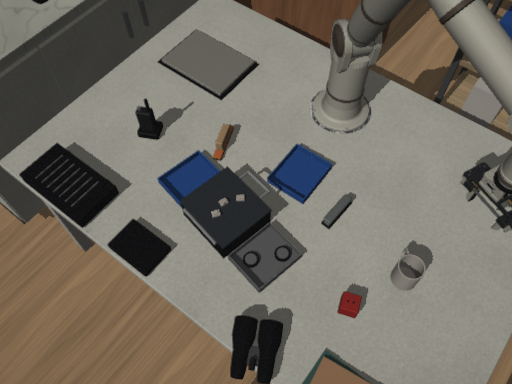

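View pics/wrist0.png

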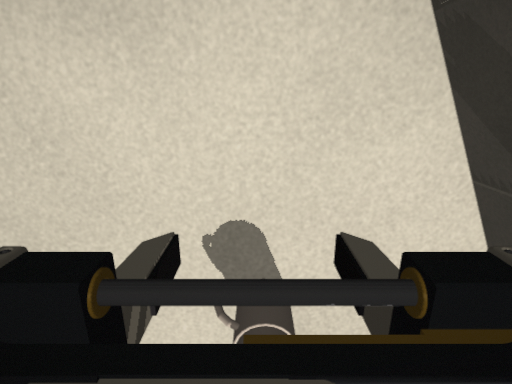

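Two blue trays are visible in the top view, at (319,184) and (240,252). The one at (319,184) stands against the box's right side and is farther from the base, so it fits. I'll confirm it in an enlarged crop.

Run:
```python
import cv2
im=cv2.imread("pics/top0.png")
cv2.imwrite("pics/topA.png",cv2.resize(im[125:225,185:345],None,fx=5,fy=5,interpolation=cv2.INTER_CUBIC))
cv2.imwrite("pics/topB.png",cv2.resize(im[205:275,295:365],None,fx=8,fy=8,interpolation=cv2.INTER_CUBIC))
im=cv2.imread("pics/scene0.png")
cv2.imwrite("pics/sceneA.png",cv2.resize(im[115:290,155:315],None,fx=3.4,fy=3.4,interpolation=cv2.INTER_CUBIC))
```

```text
(no output)
```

View pics/topA.png

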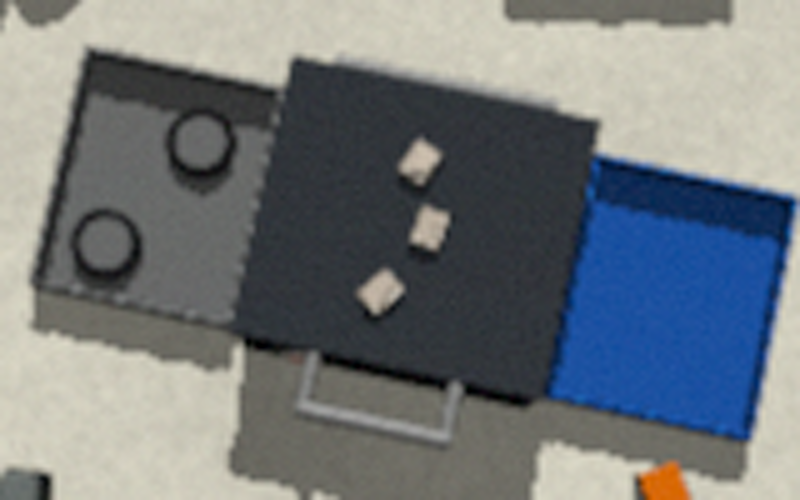

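View pics/topB.png

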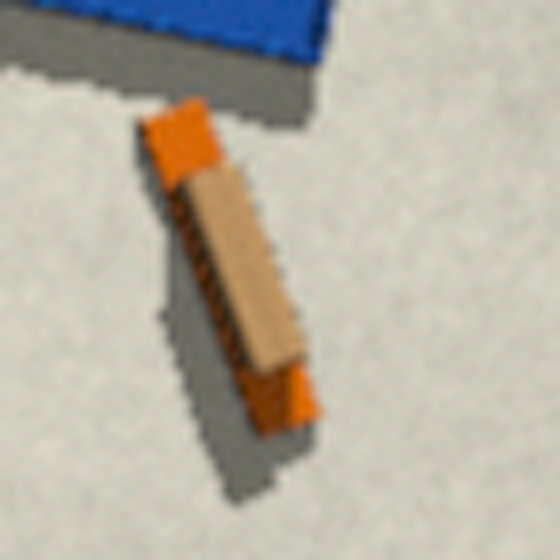

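View pics/sceneA.png

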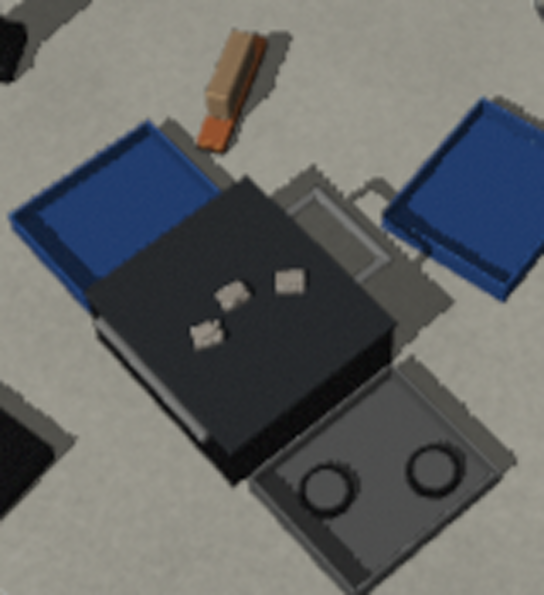

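```bash
cat > h.py <<'E'
import numpy as np, cv2
from scipy.spatial.transform import Rotation as R
from scipy.optimize import least_squares
from bench import manip, effector, viewer
def cam(n):
    c=viewer.get_calibration(n); c['f']=192/np.tan(np.radians(c['vfov'])/2); c['R']=R.from_quat(c['attitude']).as_matrix(); return c
def proj(c,P):
    p=(np.atleast_2d(P)-c['eye'])@c['R']; return p[:,:2]/p[:,2:]*c['f']+[c['cx'],c['cy']]
def back(c,px,z):
    px=np.atleast_2d(px); d=np.c_[(px-[c['cx'],c['cy']])/c['f'],np.ones(len(px))]@c['R'].T
    return c['eye']+d*((z-c['eye'][2])/d[:,2])[:,None]
def save(n,fn,s=1,crop=None):
    im=viewer.get_image(n)[:,:,::-1]
    if crop: x0,y0,x1,y1=crop; im=im[y0:y1,x0:x1]
    cv2.imwrite("pics/"+fn,cv2.resize(im,None,fx=s,fy=s,interpolation=cv2.INTER_CUBIC))
def fit(obs,x0):
    # obs: list of (cam, local pts, px)
    def res(v):
        Rz=R.from_euler('z',v[2]).as_matrix(); r=[]
        for c,L,px in obs: r.append((proj(c,np.array(L)@Rz.T+[v[0],v[1],0])-px).ravel())
        return np.concatenate(r)
    s=least_squares(res,x0,loss='soft_l1'); return s.x,res(s.x)
E
python3 - <<'E'
from h import *
ct,cs=cam('top'),cam('scene')
A=lambda p:(np.array(p)+.5)/5+[185,125]-.5
B=lambda p:(np.array(p)+.5)/8+[295,205]-.5
S=lambda p:(np.array(p)+.5)/3.4+[155,115]-.5
# FL,FR,NR,NL
lid=[[.1,.11,.09],[.1,-.11,.09],[-.1,-.11,.09],[-.1,.11,.09],[-.14,.045,.084],[-.14,-.045,.084]]
t=A([[293,58],[599,121],[547,394],[240,340],[302,405],[446,437]])
s=S([[232,455],[90,292],[247,178],[395,325],[388,258],[315,190]])
for o in ([(ct,lid,t)],[(cs,lid,s)],[(ct,lid,t),(cs,lid,s)]):
    v,r=fit(o,[.7,0,0]); print(v,np.round(r.reshape(-1,2),1).tolist())
x,y,a=v
Rz=R.from_euler('z',a).as_matrix()
c1=back(ct,A([[420,161],[430,227],[380,292]]),.0965); c2=back(cs,S([[207,334],[233,294],[290,281]]),.0965)
for c in (c1,c2): print("chips box",np.round((c-[x,y,0])@Rz,4)[:,:2].tolist())
sc=[[.075,.015,.018],[.075,-.015,.018],[-.075,-.015,.018],[-.075,.015,.018],[.045,.013,.06],[.045,-.013,.06],[-.045,-.013,.06],[-.045,.013,.06]]
st=B([[142,122],[203,97],[320,412],[262,435],[185,185],[237,163],[303,350],[262,372]])
v,r=fit([(ct,sc,st)],[.6,-.2,.3]);print("scraper",v,np.round(r.reshape(-1,2),1).tolist())
print("stapler",back(ct,[[189,237]],.04), "near tray",back(ct,[[240,252]],.02),"tray",np.array([x,y,0])+Rz@[0,-.19,0])
print("radio",back(ct,[[395,207]],.1))
E
```

```text
[ 0.62405207 -0.05005574 -0.17662375] [[-0.4, -0.3], [0.5, -0.9], [0.3, 0.9], [-1.4, -0.8], [2.5, 1.4], [-0.5, 0.1]]
[ 0.62613546 -0.04532661 -0.19664462] [[-0.1, 0.0], [-2.1, 0.3], [0.1, -0.9], [1.2, -0.4], [-1.2, -0.3], [2.1, 2.2]]
[ 0.62508487 -0.04776558 -0.1882953 ] [[-0.6, -0.9], [0.1, -0.8], [-0.8, 0.8], [-2.3, -1.6], [1.4, 0.8], [-1.7, -0.1], [-0.1, -0.7], [-2.5, -0.0], [-0.6, -1.4], [0.8, -1.4], [-1.7, -1.2], [1.4, 1.5]]
chips box [[0.0426, 0.0055], [-0.0011, -0.0106], [-0.0522, 0.0137]]
chips box [[0.0425, 0.0062], [-0.0023, -0.0103], [-0.0509, 0.0146]]
scraper [ 0.39469035 -0.25196578  0.37059038] [[-0.3, -0.4], [-0.1, -0.2], [0.6, 0.4], [-0.1, 0.4], [-0.4, -0.8], [0.1, -0.7], [1.3, 0.6], [-0.6, 0.5]]
stapler [[0.38755076 0.2232374  0.04      ]] near tray [[0.33855489 0.04352918 0.02      ]] tray [ 0.58951979 -0.23440729  0.        ]
radio [[ 0.50303992 -0.47959531  0.1       ]]
```

Confirmed: the blue tray touching the lid's right side, crop (680,300), is the catch tray. The other blue tray stands alone, nearer the base. Next I'll check IK for every pose and take a closer wrist view.

```bash
cat >> h.py <<'E'
def down(psi): return (R.from_euler('z',psi)*R.from_euler('x',np.pi)).as_quat()
E
python3 - <<'E'
from h import *
x,y,a=.625,-.048,-.185
Rz=R.from_euler('z',a).as_matrix(); bx=lambda p:np.array([x,y,0])+Rz@np.array(p,float)
def t(n,p,q):
    s=manip.solve_ik(p,q); print(n,None if s is None else np.round(s,2))
for k in (1,-1):
    t('scr',[.3947,-.252,.03],down(.3706+k*np.pi/2)); t('scrU',[.3947,-.252,.2],down(.3706+k*np.pi/2))
    for yy in (.07,-.12): t('lid',bx([0,yy,.12]),down(a+k*np.pi/2))
    t('view',[.42,-.13,.4],down(.1+k*np.pi/2))
# handle: tool z=(cos th,0,-sin th) in box; jaw x in vertical plane
for th in (20,30,40,50,60,70,80):
  for s in (1,-1):
    c,sn=np.cos(np.radians(th)),np.sin(np.radians(th))
    z=np.array([c,0,-sn]); xx=s*np.array([sn,0,c]); yy=np.cross(z,xx)
    M=Rz@np.c_[xx,yy,z]; q=R.from_matrix(M).as_quat()
    h=bx([-.14,0,.084])
    for d in (.015,-.1): t(('h',th,s,d),h+M[:,2]*d,q)
E
```

```text
scr [ 0.41  0.47  0.12  2.14 -0.11  0.54  2.55]
scrU [ 0.06  0.19  0.5   2.05 -0.11  0.93  2.57]
lid [ 0.08  0.57 -0.21  1.67  0.14  0.91  1.2 ]
lid [ 0.24  0.54 -0.02  1.71  0.01  0.89  1.6 ]
view [-0.11 -0.06  0.33  1.81  0.02  1.38  1.89]
scr [-0.2   0.66  0.88  2.16 -0.82  0.7   0.05]
scrU [-0.09  0.21  0.68  2.05 -0.16  0.94 -0.52]
lid [-0.28  0.57  0.28  1.69 -0.19  0.91 -1.68]
lid [-0.04  0.56  0.36  1.72 -0.24  0.9  -1.34]
view [-0.11 -0.06  0.33  1.81  0.02  1.38 -1.25]
('h', 20, 1, 0.015) None
('h', 20, 1, -0.1) None
('h', 20, -1, 0.015) None
('h', 20, -1, -0.1) None
('h', 30, 1, 0.015) None
('h', 30, 1, -0.1) None
('h', 30, -1, 0.015) None
('h', 30, -1, -0.1) None
('h', 40, 1, 0.015) None
('h', 40, 1, -0.1) None
('h', 40, -1, 0.015) None
('h', 40, -1, -0.1) None
('h', 50, 1, 0.015) None
('h', 50, 1, -0.1) None
('h', 50, -1, 0.015) None
('h', 50, -1, -0.1) None
('h', 60, 1, 0.015) None
('h', 60, 1, -0.1) None
('h', 60, -1, 0.015) None
('h', 60, -1, -0.1) None
('h', 70, 1, 0.015) [ 0.12  0.31 -0.21  2.35  0.81  0.21 -1.03]
('h', 70, 1, -0.1) [-0.22 -0.01  0.12  2.36  0.22  0.46 -0.47]
('h', 70, -1, 0.015) [ 0.2   0.32 -0.3   2.35  0.9   0.23  2.03]
('h', 70, -1, -0.1) [-1.5  -0.22  1.32  2.39  0.64  0.56  2.3 ]
('h', 80, 1, 0.015) [-0.11  0.35  0.08  2.22  0.02  0.4  -0.24]
('h', 80, 1, -0.1) [-0.15  0.1   0.11  2.19  0.04  0.68 -0.26]
('h', 80, -1, 0.015) [ 0.33  0.38 -0.42  2.21  0.45  0.45  2.52]
('h', 80, -1, -0.1) [ 1.09  0.32 -1.28  2.15  0.53  0.79  2.45]
```

Run:
```python
from h import *
manip.move_pose([.45,-.12,.38],down(-1.67))
print(manip.current_clock(),manip.current_tool_pos(),viewer.get_calibration('wrist'),manip.current_finger_gap())
save('wrist','w1.png',1.5)
```

```text
2.8167 [ 0.45032277 -0.11898085  0.37972505] {'vfov': 65.71313657920075, 'cx': 256.830835882858, 'cy': 196.24488288543856, 'eye': array([ 0.53409755, -0.12650283,  0.53672628]), 'attitude': array([-0.6645245 ,  0.73097552,  0.11473678, -0.10448661])} 0.09152786134951744
```

View pics/w1.png

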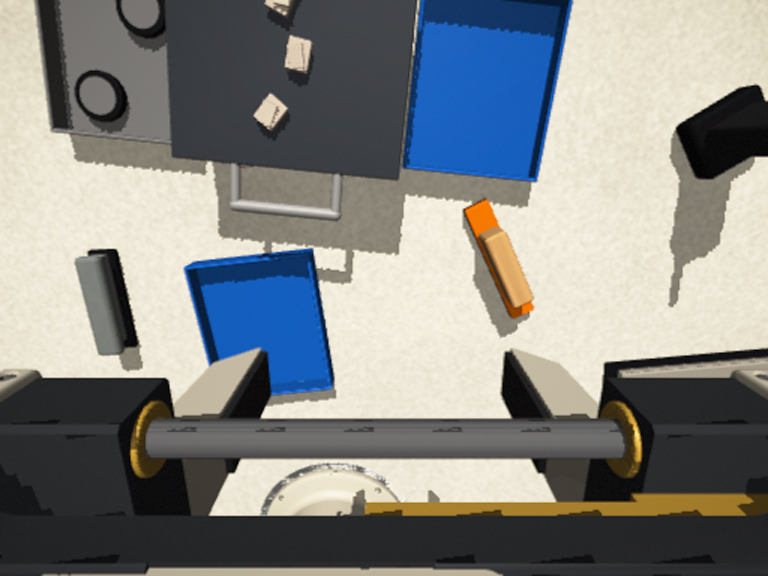

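The lid's front edge runs from (172,157) to (400,178), the bar from (232,207) to (340,215), and the scraper is near (498,258). I'll enlarge the bar and the scraper.

Run:
```python
import cv2
im=cv2.imread("pics/w1.png")
im=cv2.resize(im,(512,384),interpolation=cv2.INTER_AREA)
cv2.imwrite("pics/w1a.png",cv2.resize(im[85:165,100:290],None,fx=4.2,fy=4.2,interpolation=cv2.INTER_CUBIC))
cv2.imwrite("pics/w1b.png",cv2.resize(im[125:220,300:365],None,fx=6,fy=6,interpolation=cv2.INTER_CUBIC))
```

```text
(no output)
```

View pics/w1a.png

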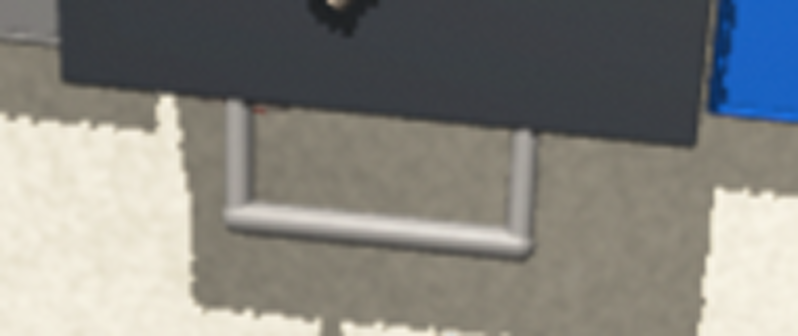

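View pics/w1b.png

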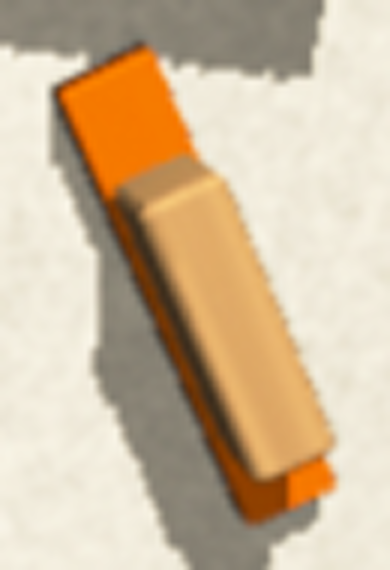

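Run:
```python
from h import *
cw,ct,cs=cam('wrist'),cam('top'),cam('scene')
A=lambda p:(np.array(p)+.5)/5+[185,125]-.5
B=lambda p:(np.array(p)+.5)/8+[295,205]-.5
S=lambda p:(np.array(p)+.5)/3.4+[155,115]-.5
W=lambda p:(np.array(p)+.5)/4.2+[100,85]-.5
V=lambda p:(np.array(p)+.5)/6+[300,125]-.5
lw=[[-.1,.11,.09],[-.1,-.11,.09],[-.14,.051,.084],[-.14,-.051,.084],[-.14,0,.084]]
pw=W([[62,82],[695,146],[238,216],[521,241],[380,229]])
lid=[[.1,.11,.09],[.1,-.11,.09],[-.1,-.11,.09]]
t=A([[293,58],[599,121],[547,394]])
s=S([[232,455],[90,292],[247,178]])
for o in ([(cw,lw,pw)],[(cw,lw,pw),(ct,lid,t),(cs,lid,s)]):
    v,r=fit(o,[.7,0,0]); print(v,np.round(r.reshape(-1,2),1).tolist())
print(back(cw,pw[:2],.09),back(cw,pw[2:],.084))
sc=[[.075,.015,.018],[.075,-.015,.018],[-.075,-.015,.018],[-.075,.015,.018],[.045,.013,.06],[.045,-.013,.06],[-.045,-.013,.06],[-.045,.013,.06]]
sw=V([[58,90],[148,45],[333,480],[258,522],[140,212],[222,178],[333,440],[262,478]])
st=B([[142,122],[203,97],[320,412],[262,435],[185,185],[237,163],[303,350],[262,372]])
for o in ([(cw,sc,sw)],[(cw,sc,sw),(ct,sc,st)]):
    v,r=fit(o,[.4,-.25,.37]); print("scraper",v,np.round(r.reshape(-1,2),1).tolist())
```

```text
[ 0.62590121 -0.04809405 -0.19104651] [[-1.1, 0.1], [0.6, -0.1], [-0.1, -0.2], [0.3, 0.4], [0.1, -0.0]]
[ 0.62577858 -0.04771448 -0.18953547] [[-1.3, 0.3], [0.5, -0.1], [-0.2, -0.0], [0.2, 0.4], [-0.0, 0.1], [-0.6, -1.1], [0.1, -1.0], [-0.9, 0.7], [-0.3, -0.5], [-2.6, 0.1], [-0.7, -1.3]]
[[ 0.54853108  0.07726766  0.09      ]
 [ 0.50681267 -0.13623195  0.09      ]] [[ 0.49781324  0.02841544  0.084     ]
 [ 0.47937958 -0.07117015  0.084     ]
 [ 0.48843219 -0.02137385  0.084     ]]
scraper [ 0.3972551  -0.25172496  0.38428201] [[-0.6, 0.2], [0.4, -0.4], [1.9, 0.3], [-0.7, 0.3], [-1.2, -0.8], [0.0, -2.5], [2.2, 0.9], [-0.3, 1.3]]
scraper [ 0.39653587 -0.25177838  0.37970695] [[-0.4, 0.5], [0.6, -0.1], [1.8, 0.8], [-0.8, 0.7], [-1.0, -0.5], [0.2, -2.1], [2.1, 1.4], [-0.3, 1.7], [-0.5, -0.8], [-0.3, -0.7], [0.7, -0.3], [0.1, -0.1], [-0.6, -1.3], [-0.1, -1.2], [1.4, 0.0], [-0.6, -0.1]]
```

Run:
```python
from h import *
q=down(.38-np.pi/2)
manip.move_pose([.3965,-.2518,.15],q)
manip.servo_line([.3965,-.2518,.028],vel=.1)
print(manip.current_clock(),manip.current_tool_pos(),manip.current_force())
effector.close(f_grip=35)
p0=manip.current_tool_pos(); print(p0,manip.current_finger_gap(),manip.current_force())
manip.servo_line([.3965,-.2518,.19],vel=.12)
print(manip.current_clock(),manip.current_tool_pos(),manip.current_force(),manip.current_finger_gap())
save('wrist','w2.png',1.5)
```

```text
5.2833 [ 0.39699985 -0.25207282  0.0285174 ] [-0.4880546  -0.3144502  -0.13706657]
[ 0.39644737 -0.25177601  0.02795579] 0.02558222815476631 [ 0.24217296  1.09665796 -0.06870902]
7.8167 [ 0.39596502 -0.25151683  0.18930442] [-0.06539268  0.32686835 -0.81907707] 0.025657842620405928
```

View pics/w2.png

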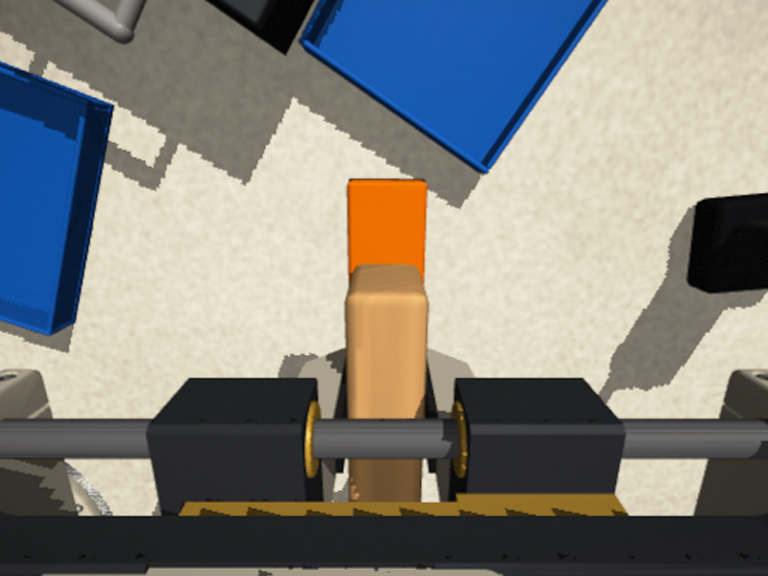

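```bash
cat >> h.py <<'E'
X,Y,YAW=.6258,-.048,-.19
RB=R.from_euler('z',YAW).as_matrix()
def bx(p): return np.array([X,Y,0])+RB@np.array(p,float)
def crop(n,fn,c,s): save(n,fn,s,c)
E
python3 - <<'E'
from h import *
q=down(YAW-np.pi/2)
manip.move_pose(bx([0,.07,.20]),q)
manip.servo_line(bx([0,.07,.1205]),vel=.1)
print(manip.current_clock(),(manip.current_tool_pos()-bx([0,0,0]))@RB,manip.current_force(),manip.current_finger_gap())
save('scene','s3.png',3.4,(155,115,315,290))
E
```

```text
10.175 [0.00064969 0.0700162  0.12116204] [ 0.48137507  0.69974122 -0.41345286] 0.025693717842061276
```

View pics/s3.png

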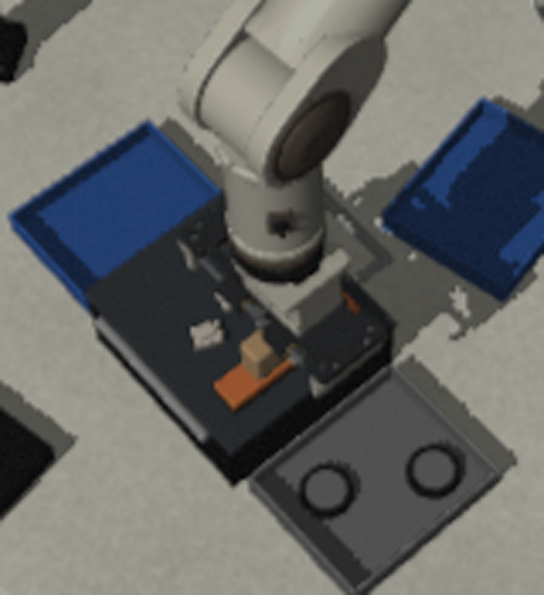

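The scraper sits level on the left of the lid, with all the chips on its tray side. Sweeping now.

Run:
```python
from h import *
manip.servo_line(bx([0,.07,.1195]),vel=.05)
manip.servo_line(bx([0,-.085,.1195]),vel=.10)
print(manip.current_force())
manip.servo_line(bx([0,-.122,.1195]),vel=.10)
print(manip.current_clock(),(manip.current_tool_pos()-bx([0,0,0]))@RB,manip.current_force(),manip.current_finger_gap())
save('scene','s4.png',3.4,(155,115,315,290))
save('wrist','w4.png',1.5)
```

```text
[ 0.7701397   0.01685433 -0.16127289]
12.6917 [-9.16192766e-05 -1.22617793e-01  1.19495676e-01] [0.14274738 0.53279691 0.14118182] 0.025803929473855944
```

View pics/s4.png

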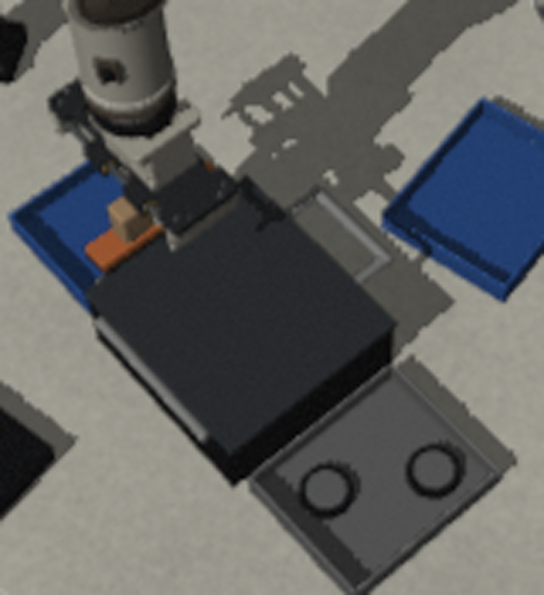

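View pics/w4.png

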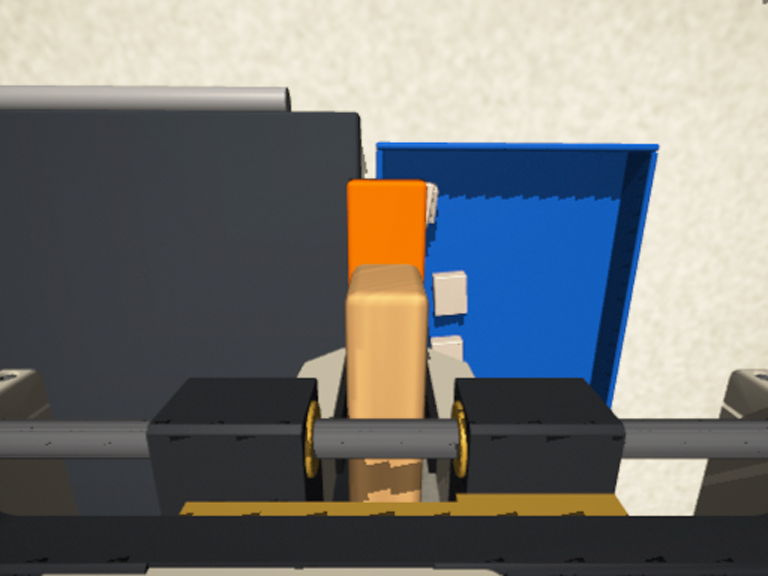

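The lid is clear. The chips show in or near the tray at about (432,203), (450,293) and (447,345). I'll lift and check that they've settled.

Run:
```python
from h import *
manip.servo_line(bx([0,-.10,.19]),vel=.12)
print(manip.current_clock(),manip.current_force())
save('wrist','w5.png',1.5)
manip.servo_line(bx([-.13,-.10,.25]),vel=.2)
save('wrist','w6.png',1.5)
```

```text
13.5583 [ 0.36644707  0.10814628 -1.04989043]
```

View pics/w5.png

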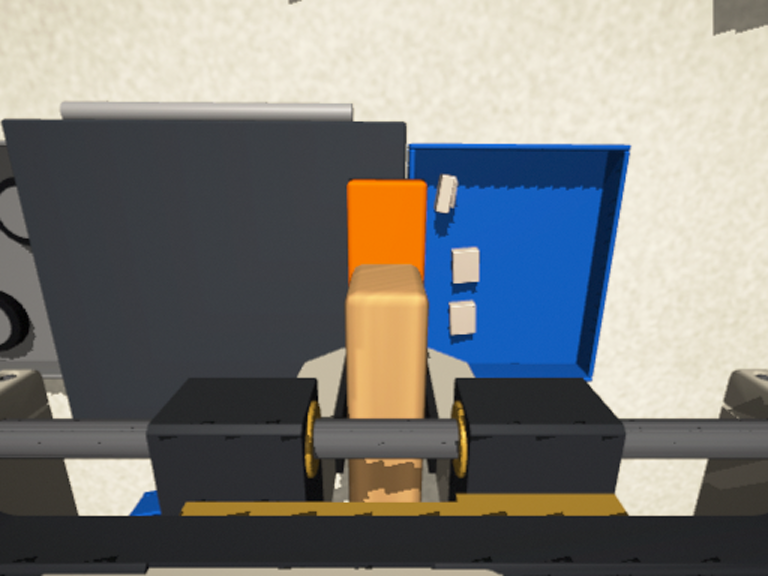

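View pics/w6.png

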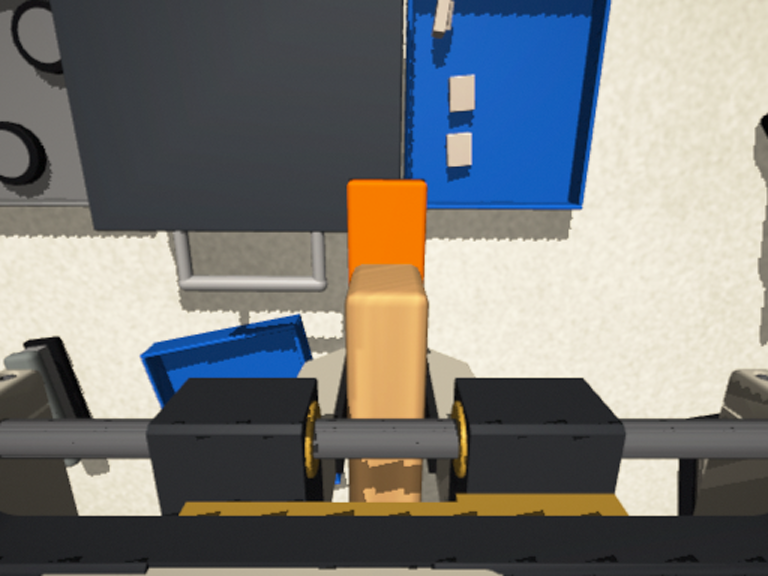

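All three chips lie in the catch tray, at (443,15), (462,93) and (459,150). I'm returning the scraper to its original spot.

Run:
```python
from h import *
q=down(.38-np.pi/2)
manip.move_pose([.3965,-.2518,.16],q)
manip.servo_line([.3965,-.2518,.045],vel=.12)
manip.servo_line([.3965,-.2518,.0283],vel=.03)
print(manip.current_clock(),manip.current_tool_pos(),manip.current_force())
effector.open_jaws()
manip.sleep(.2)
manip.servo_line([.3965,-.2518,.15],vel=.12)
print(manip.current_clock(),manip.current_finger_gap())
save('wrist','w7.png',1.5)
# handle IK
for th in (75,80,85,90):
    for o,d in ((.032,-.08),(.032,.012),(0,.012)):
        c,s=np.cos(np.radians(th)),np.sin(np.radians(th))
        M=RB@np.c_[[s,0,c],np.cross([c,0,-s],[s,0,c]),[c,0,-s]]
        p=bx([-.14,0,.084])+M[:,2]*d-M[:,0]*o
        k=manip.solve_ik(p,R.from_matrix(M).as_quat()); print(th,o,d,None if k is None else np.round(k,2))
```

```text
17.25 [ 0.39637114 -0.25183     0.02808127] [ 0.07555893 -0.4301997  -0.41939173]
19.7583 0.09217647561342916
75 0.032 -0.08 [-0.33  0.05  0.24  2.36  0.13  0.49 -0.39]
75 0.032 0.012 [-0.28  0.3   0.23  2.37  0.    0.23 -0.26]
75 0 0.012 [-0.26  0.32  0.23  2.29 -0.03  0.28 -0.21]
80 0.032 -0.08 [-0.31  0.1   0.26  2.27  0.03  0.61 -0.27]
80 0.032 0.012 [-0.24  0.31  0.21  2.3  -0.06  0.37 -0.19]
80 0 0.012 [-0.22  0.34  0.2   2.22 -0.07  0.41 -0.16]
85 0.032 -0.08 [-0.27  0.15  0.25  2.18 -0.03  0.73 -0.2 ]
85 0.032 0.012 [-0.21  0.34  0.19  2.23 -0.09  0.5  -0.14]
85 0 0.012 [-0.19  0.38  0.19  2.15 -0.1   0.53 -0.12]
90 0.032 -0.08 [-0.23  0.21  0.23  2.1  -0.06  0.84 -0.15]
90 0.032 0.012 [-0.18  0.37  0.18  2.16 -0.11  0.62 -0.11]
90 0 0.012 [-0.16  0.42  0.18  2.08 -0.12  0.65 -0.09]
```

View pics/w7.png

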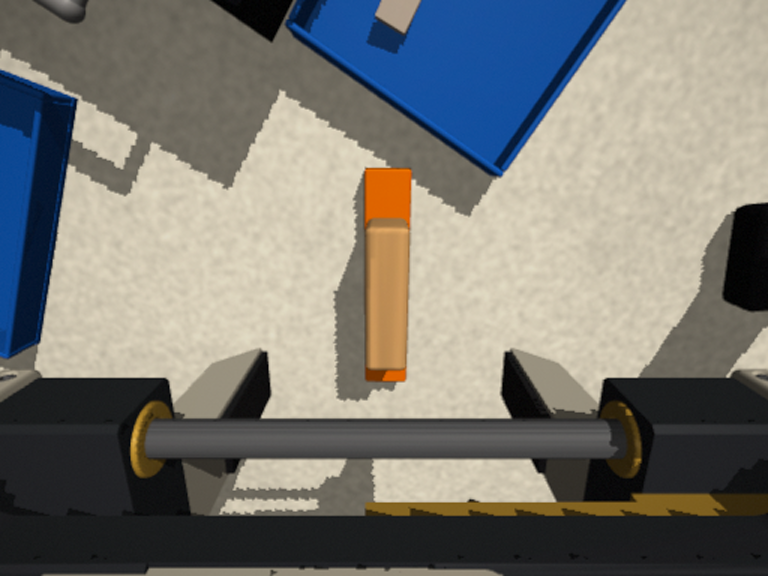

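The scraper stands upright and released at (388,275). Next is the bar. To keep the lid-side finger inside the 34 mm gap, I'll go in off-centre.

```bash
cat >> h.py <<'E'
def hpose(phi,th=85,o=0.,d=.012):
    """tool pose at lid opening phi; tool pitch th deg (90=down)"""
    c,s=np.cos(np.radians(th)),np.sin(np.radians(th))
    M=RB@np.c_[[s,0,c],np.cross([c,0,-s],[s,0,c]),[c,0,-s]]
    r=np.array([-.24,0,.006]); b=np.array([.1,0,.078])+[r[0]*np.cos(phi)+r[2]*np.sin(phi),0,-r[0]*np.sin(phi)+r[2]*np.cos(phi)]
    return bx(b)+M[:,2]*d-M[:,0]*o, R.from_matrix(M).as_quat()
E
python3 - <<'E'
from h import *
manip.move_pose(*hpose(0,85,.032,-.13))
p,q=hpose(0,85,.032,-.03); manip.servo_line(p,q,.12)
t=manip.current_tool_pos(); print(manip.current_clock(),t-p,manip.current_force())
save('wrist','w8.png',1.5)
save('top','t8.png',5,(185,125,345,245))
E
```

```text
21.775 [ 0.0004344  -0.00034036  0.00039298] [0.15558103 0.15533916 1.17443744]
```

View pics/w8.png

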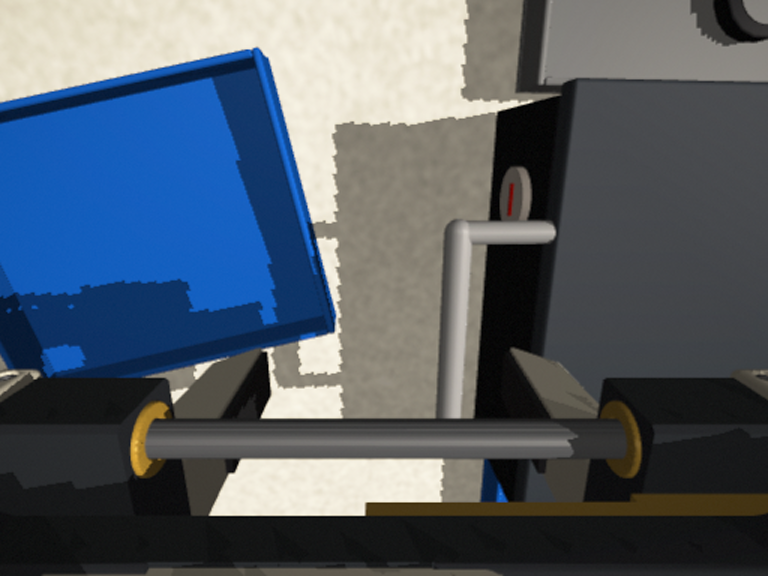

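View pics/t8.png

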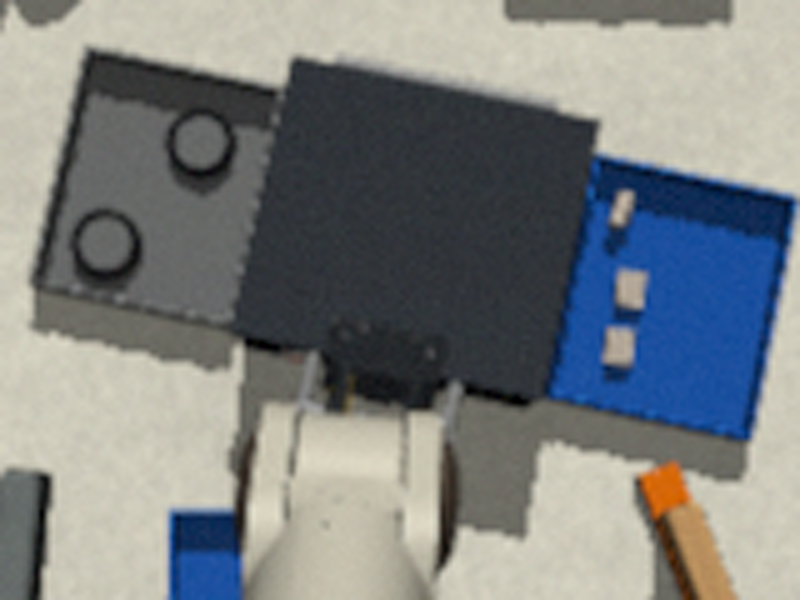

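```bash
python3 - <<'E'
from h import *
c=cam('wrist'); W=lambda p:(np.array(p)+.5)/1.5-.5
f=lambda P:(P-[X,Y,0])@RB
print(f(back(c,W([[455,300],[453,390],[458,250]]),.084)),f(back(c,W([[549,300],[557,220]]),.09)))
# project predicted finger lines: gap .092, at TCP tip
t=manip.current_tool_pos();M=R.from_quat(manip.current_tcp_rot()).as_matrix()
for s in (.046,.056,.065):
    for yy in (-.0095,.0095):
        print(s,yy,proj(c,t+M[:,0]*s+M[:,1]*yy)*1.5+.25)
E
python3 -c "
import cv2
im=cv2.imread('pics/w8.png');cv2.imwrite('pics/w8a.png',cv2.resize(im[200:500,420:640],None,fx=2,fy=2))"
```

```text
[[-0.13968449  0.02125367  0.084     ]
 [-0.13839355 -0.02386197  0.084     ]
 [-0.13950672  0.04383722  0.084     ]] [[-0.09925667  0.02212191  0.09      ]
 [-0.0999367   0.05707445  0.09      ]]
0.046 -0.0095 [[502.71083016 354.03599805]]
0.046 0.0095 [[498.79442652 397.39727859]]
0.056 -0.0095 [[528.59705102 354.083947  ]]
0.056 0.0095 [[523.83565052 397.44295913]]
0.065 -0.0095 [[551.89390782 354.12709968]]
0.065 0.0095 [[546.3720578  397.48407036]]
```

View pics/w8a.png

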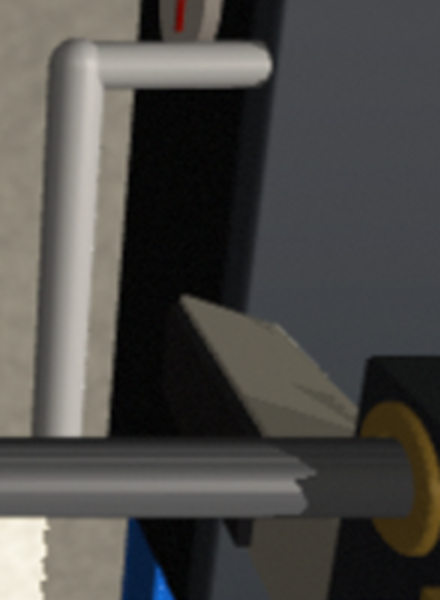

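The bar and lid edge back-project to within about 1.5 mm of the fitted pose. The finger spans roughly 50–67 mm from the tool axis, so I'll use a 34 mm offset and descend.

Run:
```python
from h import *
f0=None
p,q=hpose(0,85,.034,-.03); manip.servo_line(p,q,.05)
f0=manip.current_force()
for d in (-.015,-.005,.005,.013):
    p,q=hpose(0,85,.034,d); manip.servo_line(p,q,.05)
    f=manip.current_force()-f0; print(d,np.round(f,2),np.round(manip.current_tool_pos()-p,4))
    if np.linalg.norm(f)>4: print('contact');break
print(manip.current_clock())
save('wrist','w9.png',1.5)
```

```text
-0.015 [-0.91 -0.26  0.15] [-0.0005 -0.0001 -0.0006]
-0.005 [-1.26  0.62 -0.33] [-0.0004 -0.0001 -0.0004]
0.005 [0.28 0.1  0.16] [-0.0004 -0.0001 -0.0004]
0.013 [-0.85 -0.66 -0.18] [-0.0003 -0.0001 -0.0004]
23.5833
```

View pics/w9.png

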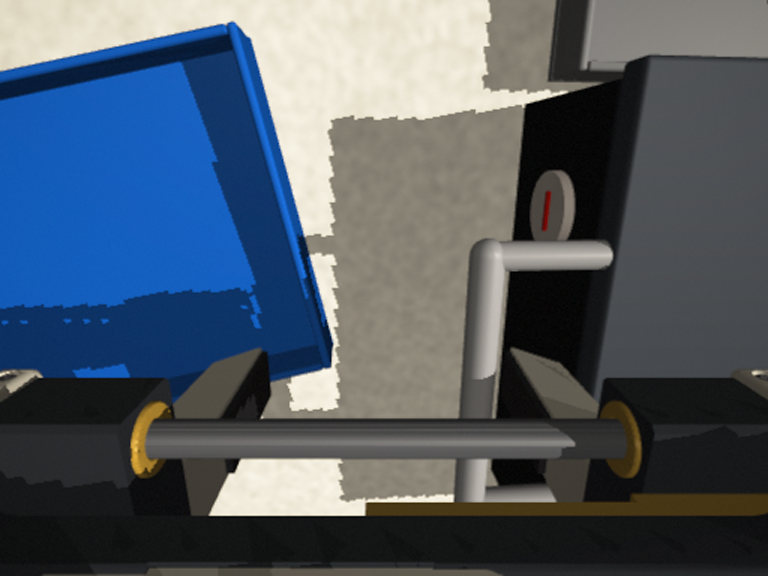

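Run:
```python
from h import *
effector.close(f_grip=3)
print(manip.current_clock(),manip.current_finger_gap(),manip.current_force(),manip.current_tool_pos()-hpose(0,85,.034,.013)[0])
save('wrist','w10.png',1.5)
```

```text
24.2083 0.07173448104258562 [ 6.17458388 -1.85503834 -3.03879431] [ 0.00315301 -0.00040833  0.00097136]
```

View pics/w10.png

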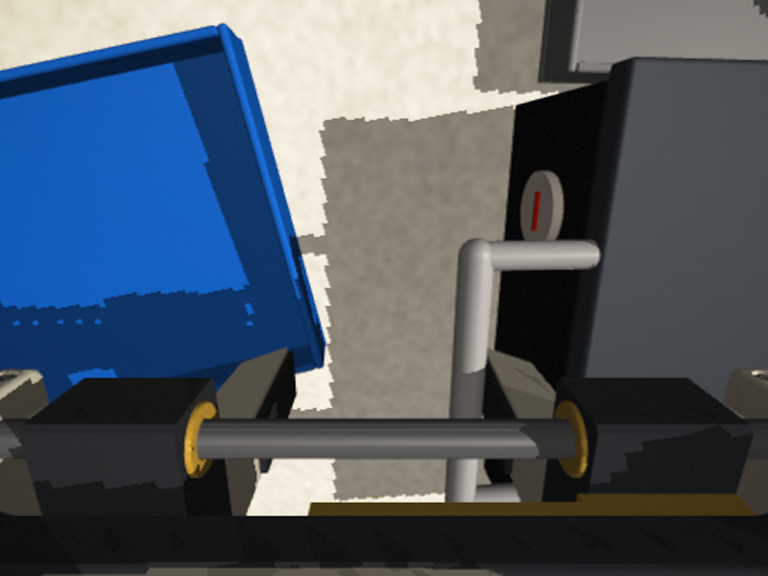

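As expected, the lid-side finger stopped on the bar at a 72 mm gap and 6 N. I'll walk the hand forward while the fingers keep closing.

Run:
```python
from h import *
for o in (.028,.021,.014,.007,.001):
    p,q=hpose(0,85,o,.013); manip.servo_line(p,q,.05)
    effector.close(f_grip=3)
    f=manip.current_force(); print(o,round(manip.current_finger_gap(),4),np.round(f,1),np.round((manip.current_tool_pos()-p)@RB,4))
    if np.linalg.norm(f)>15: break
print(manip.current_clock())
```

```text
0.028 0.0603 [ 6.4 -1.1 -2.2] [0.0026 0.0002 0.0008]
0.021 0.0477 [ 6.1 -0.2 -3.8] [0.0021 0.0002 0.0005]
0.014 0.0343 [ 7.4 -1.  -3.6] [0.0018 0.0001 0.0004]
0.007 0.0205 [ 6.8 -0.3 -2.9] [0.0017 0.     0.0003]
0.001 0.0116 [ 3.4 -0.4 -2.6] [ 0.0001 -0.     -0.    ]
26.75
```

The gap is now 11.6 mm, so the bar is centred. Gripping firmly and pulling in small steps along the arc.

Run:
```python
from h import *
effector.close(f_grip=55)
print(manip.current_finger_gap(),np.round(manip.current_force(),1))
for phi in np.arange(.01,.0901,.01):
    p,q=hpose(phi,85+np.degrees(phi),.001,.013); manip.servo_line(p,q,.02)
    f=manip.current_force(); print(round(phi,3),round(manip.current_finger_gap(),4),np.round(f,1),np.round((manip.current_tool_pos()-p)@RB,4))
    if np.linalg.norm(f)>45: break
print(manip.current_clock())
save('scene','s11.png',3.4,(155,115,315,290));save('wrist','w11.png',1.5)
```

```text
0.010184032766707325 [ 4.1 -0.3 -2.8]
0.01 0.0103 [ 4.  -0.2 -5.3] [ 0.0001 -0.     -0.0002]
0.02 0.0106 [ 4.9  0.  -3.4] [ 0.0001 -0.      0.    ]
0.03 0.0106 [ 3.3 -0.7  0.5] [ 0.0002 -0.      0.0003]
0.04 0.0103 [ 2.5 -1.5 -0.3] [ 0.0001 -0.      0.0001]
0.05 0.0101 [ 4.5 -1.5 -2.7] [ 0.0001  0.     -0.    ]
0.06 0.0103 [ 4.3 -1.1 -2.9] [ 0.0001  0.     -0.0001]
0.07 0.0104 [ 5.  -1.  -3.5] [ 0.0001 -0.     -0.0001]
0.08 0.0109 [ 4.6 -1.  -2.3] [ 0.0001  0.     -0.0001]
0.09 0.0105 [ 4.8 -0.8 -2.1] [ 0.0001 -0.     -0.0001]
29.3667
```

View pics/w11.png

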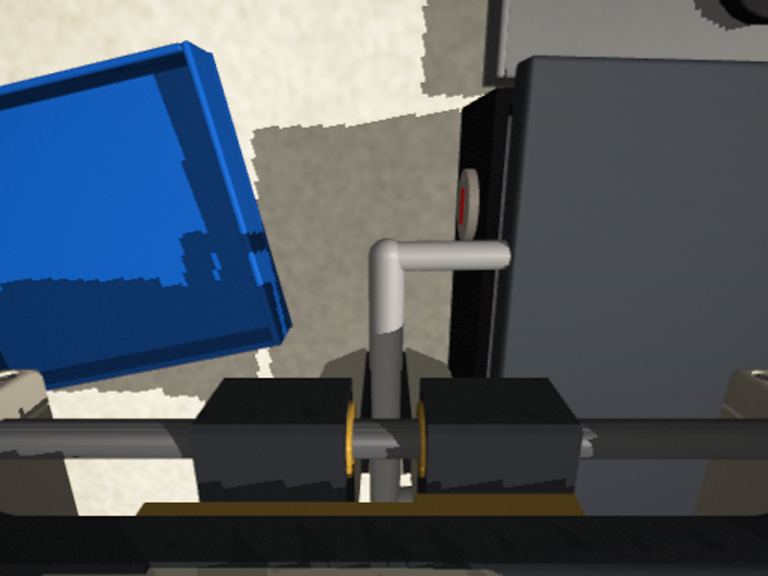

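View pics/s11.png

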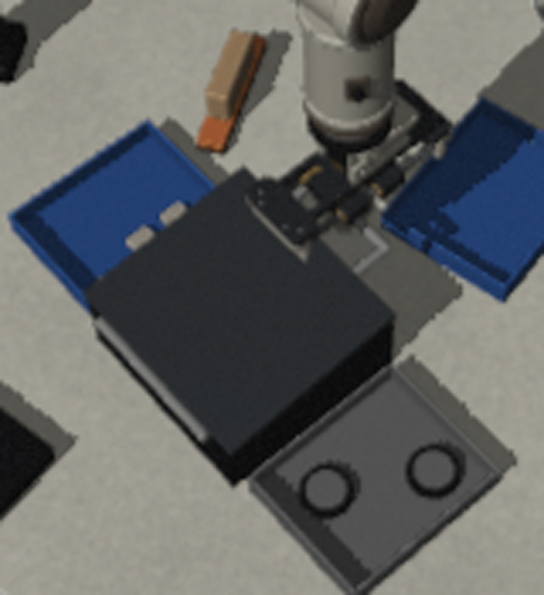

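The lid is following the grip: a gap has opened below its front edge and force is only a few N. Continuing to 0.175.

Run:
```python
from h import *
for phi in (.11,.13,.15,.165,.175):
    p,q=hpose(phi,85+np.degrees(phi),.001,.013); manip.servo_line(p,q,.02)
    f=manip.current_force(); print(round(phi,3),round(manip.current_finger_gap(),4),np.round(f,1),np.round((manip.current_tool_pos()-p)@RB,4))
manip.sleep(.5)
print(manip.current_clock(),np.round(manip.current_force(),1))
save('scene','s12.png',3.4,(155,115,315,290));save('wrist','w12.png',1.5)
```

```text
0.11 0.0104 [ 4.1 -1.7 -3.5] [ 0.0001 -0.     -0.0001]
0.13 0.0104 [ 5.9 -2.5 -3. ] [ 0.0001 -0.     -0.0002]
0.15 0.0103 [ 4.7 -2.  -2.8] [ 0.0001 -0.     -0.0002]
0.165 0.0105 [ 4.9 -1.6 -3.2] [ 0.0001  0.     -0.0003]
0.175 0.0104 [ 4.8 -0.4 -3. ] [ 0.0001 -0.     -0.0003]
31.7417 [ 4.  -2.3 -3.1]
```

View pics/w12.png

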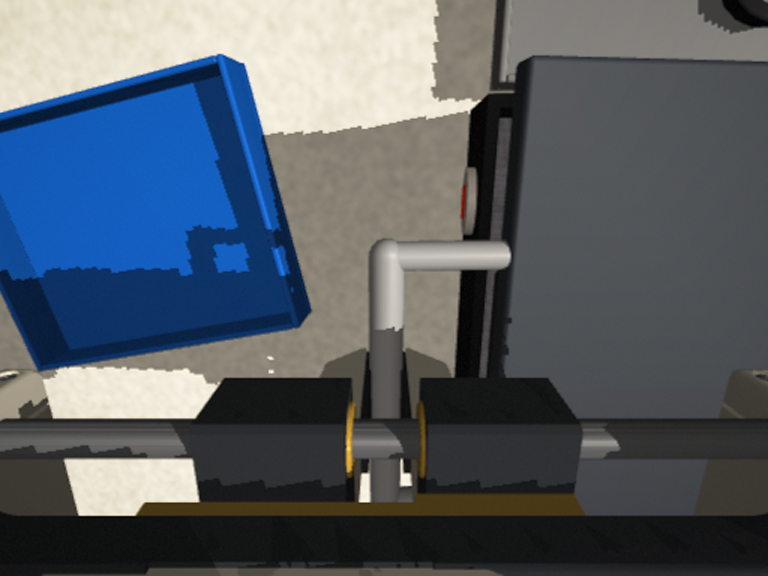

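View pics/s12.png

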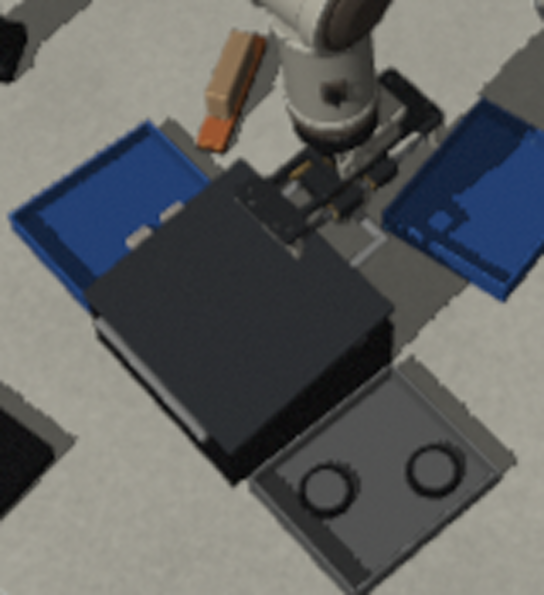

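Run:
```python
from h import *
c=cam('scene')
for phi in (0,.1,.175,.25):
    r=np.array([-.2,0,.012]);P=[bx([.1+r[0]*np.cos(phi)+r[2]*np.sin(phi),s,.078-r[0]*np.sin(phi)+r[2]*np.cos(phi)]) for s in(-.11,.11)]
    print(phi,((proj(c,P)-[155,115]+.5)*3.4-.5).round())
save('top','t13.png',5,(185,125,345,245))
print(manip.current_clock(),np.abs(manip.current_joint_velocities()).max())
```

```text
0 [[245. 173.]
 [397. 321.]]
0.1 [[242. 163.]
 [396. 312.]]
0.175 [[238. 156.]
 [394. 306.]]
0.25 [[234. 150.]
 [391. 301.]]
31.8917 0.002358954896567143
```

View pics/t13.png

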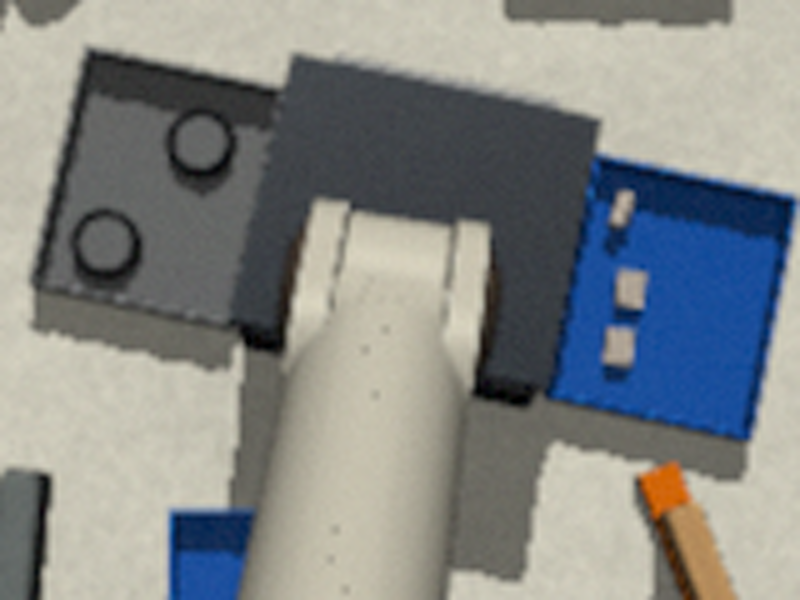

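The lid's near-right corner rose about 18 crop pixels against 17 predicted for 0.175 rad. The chips are in the tray at (622,208), (631,290) and (618,347), and the scraper is standing clear. Handing in.

```bash
python3 -c "
from bench import manip
manip.hand_in(); print(manip.current_clock())"
```

```text
the job is handed in; nothing more can be done
the job is handed in; nothing more can be done
```

The job is handed in after about 32 s of the 72 s allowed; no verdict was reported.

- **Chips:** I swept all three off the lid in one pass with the scraper held just above it. The last top view shows all three lying in the blue catch tray beside the box; one looks as if it landed on its edge.
- **Scraper:** It stands upright and released at its original spot, clear of the box and trays.
- **Lid:** I gripped the bar and pulled it open slowly along its arc. It is held at about 0.175 rad (front edge about 35 mm up) by the grip alone. The front corner rose about 18 pixels in the picture, against 17 predicted. The arm was still, with about 3 N of downward load on the grip.

The wrist force never showed the expected 10–18 N peak when the seal gave. I read it only at the end of each small step, and the most I saw was about 5 N downward. I take the seal as broken because the lid visibly followed the grip.

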